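# Walk the flour bin up onto its silicone mat

### The job

The flour bin's lid is standing proud: press it fully home first. Then tip the bin onto its far bottom edge and walk it forward, pivoting on one far foot and then the other, until all four feet stand on the silicone mat with the bin square to the mat, upright and let go. Don't lift the bin clear of the surface (the lid is only pushed on and would come off), finish with the lid fully home, and leave the things around it where they stand.

Things in the scene. Friction and masses are not known exactly. Their poses are not given: they have to be found in the camera images.
- bin: Tall white flour bin, 100 mm deep (x) by 160 wide (y), body top 172 above the ground, 0.7 to 0.95 kg, centre of mass about 100 up; loose. Origin: centre of the underside, level with the bottoms of its feet; x points away from the robot, to the mat, y left, z up. Four grippy rubber dome feet, radius 10, lowest points at x +-38, y +-68. It falls over if leaned about 20 degrees to the far side.
- bin_lid (a joint): How far the dark wooden push-on lid (plate 106 x 166 x 14 mm, on top of the body) stands up from fully home, m: 0 home, starts 8 to 14 mm up, upper stop 30 mm. It slides only along the bin's z and friction of about 5 N keeps it where it is left: an upward pull of about 6 N, less than the bin weighs, draws it up. Sideways loads on the handle do not move it.
- handle (a point): Middle of the handle's bar, fixed on the lid; the bin is tipped and steered by it. Steel hoop: a round bar 12 mm thick along the bin's y, on two 12 mm posts whose centres are at y = +-24 mm (36 mm clear between them). Bar centre: 40 mm above the lid plate's top and, with the lid home, 226 mm above the bin's origin. Site axes are the bin's.
- mat: Grey silicone mat, fixed to the worktop: 150 mm (its x) by 230 mm (its y), 6 mm thick. Origin: centre of its underside, at worktop level; its x points away from the robot.
- foot_far_left (a point): Lowest point of the bin's far left foot (+38, +68, 0 mm in the bin's frame)
- foot_far_right (a point): Lowest point of the far right foot (+38, -68, 0 mm)
- foot_near_left (a point): Lowest point of the near left foot (-38, +68, 0 mm)
- foot_near_right (a point): Lowest point of the near right foot (-38, -68, 0 mm)
- tin: Bystander: food tin, 57 mm across, 72 high, left of the bin. Origin: centre of underside (so for all bystanders)
- salt: Bystander: glass salt shaker, 44 mm across, 90 high, by the left wall
- mug: Bystander: two-tone mug, 83 mm across, 94 high, right of the bin
- pepper_mill: Bystander: wooden pepper mill, 58 mm across, 170 high, back left

How it is judged:
By the outcome, as a careful person would: the job done as asked, in the order asked, and still so for the second after the job is handed in, with the robot touching nothing.
It also fails if it takes over 61 s, if anything falls off the work surface, if the arm or the gripper's body presses on something with over 40 N, if the wrist force passes 120 N, or if a joint passes its speed limit or range.

### The arm

A 6-joint arm with a two-finger parallel gripper is mounted at the origin on a cart in front of the work surface, level with it; the furniture and walls round the work are solid. World frame = base frame: x ahead of the robot, y to its left, z up, the work surface at z = 0. Lengths are in m, angles in rad, forces in N, time in s.
With the tool pointing down it reaches from about 0.35 to 0.95 m from the base axis. Payload 17.4 kg.
Tool frame: the origin (TCP) lies at the very end of the fingers, on their centre line; the grasp point (between the pads) lies 19 mm behind it; z points along the fingers, y is the direction in which the jaws open and shut (so a half turn about z gives the same grasp; the last joint's range is limited). The gripper opens to 93 mm and grips with 3 to 60 N. Pads are 15 mm wide; open, the fingers measure 128 mm over their backs; the gripper's body (75 mm by 188 mm) begins 65 mm behind the grasp point.
Start: joints at [-1.331, 0.116, 1.442, -0, 1.584, -0.038], TCP at [0.185, -0.649, 0.196] pointing down, gripper open.
Joint ranges: [-2.83, 2.83], [-0.83, 2.19], [0.07, 2.5], [-1.14, 4.28], [0.01, 3], [-2.97, 2.97]. Speed limits (rad/s): [1.89, 1.89, 2.22, 3.14, 3.14, 3.14].

### API

Orientations are given as a rotation vector (axis times angle).
In Python, from cell import * gives the robot as it stands.
- The arm moves only by the shell command python3 -m pendant 'ROWS' [OPENING]. ROWS is JSON, a list that holds one entry, the list of rows, each a list of 4 numbers: the shift along the tool's x, y, z in cm, then the turn about the tool's z in degrees. A call has 1 to 5 rows; each row is the pose to reach, as a shift and turn from the pose measured when the call began, along the tool's axes at that moment; what a row does not reach only later rows make up. A row lasts 1/10 s, in which the tool goes at most 50 mm and 8.59 degrees, less where a joint would pass 70% of its speed; a pose out of reach is approached as far as the arm can. A call with a gripper value outside its range is refused whole. OPENING is the closure, from 0 (fully open) to 1 (shut), set as the call begins (- or left out, the last holds). The fingers move at their own pace and stop on an object; the grip force is fixed at half the most. Time passes only in rows, so rows that repeat a pose let the fingers close. It gives the time, the measured TCP pose, the force and the opening at its end, in the units of the state.
- read_state(): the state, without advancing time (a new reading comes with each control period).
- snapshot(name): name is "scene" or "top"; returns a dict with "color" (420x560x3 uint8, blue, green, red), "range_z" (420x560 float32, m along the optical axis (not along the pixel's ray), 0 where there is no reading), "fovy" (degrees; the focal length in pixels is half the picture's height over the tangent of half this angle, whatever the lens; pixels are square), "cx", "cy" (the principal point, pixels), "origin" and "rotation" of the camera in the world. Camera axes: x right, y down, z forward; pixel columns grow to the right and rows downward; lengths in m; the calibration is good to about 2 mm. A picture is of the moment at which its call begins.
- sign_off(): hands the job in, once; it reports no verdict.
The state is a dict: "clock": time; "joint_pos": joint angles; "joint_vel": joint speeds; "joint_torque": joint torques, N m; "ee_pos": TCP position; "eef_rot": TCP orientation; "wrist_force": force on the tool from outside, world axes, zero at the start; "wrist_torque": the same for the moment, N m; "gripper_width": finger opening in m.
Only numpy, scipy, OpenCV 4.12 (cv2) and the standard library are available. Lean on these libraries where they do the work, as an engineer would, in place of code of your own. Each camera call takes 0.05 s, during which the arm holds its last target. There are 200 camera calls.

## Working session

There is one attempt and no reset: what is moved stays moved. The work goes in short steps, Python scripts to look and compute and a shell command to move; the robot and the scene stay as the last step left them, time stands still between calls to the robot, and variables do not carry over. Pictures are saved under pics/ and viewed, about 8 in all and at most 12, crops included, and the job is handed in when it is done.

```bash
ls; mkdir -p pics
python3 - <<'E'
from cell import *
import cv2,numpy as np
s=read_state();print({k:np.round(v,3) for k,v in s.items()})
for n in("scene","top"):
    d=snapshot(n);cv2.imwrite(f"pics/{n}0.png",d["color"]);np.savez(f"{n}0.npz",**d)
    print(n,d["fovy"],d["cx"],d["cy"],d["origin"],np.round(d["rotation"],3))
a=cv2.imread("pics/scene0.png");b=cv2.imread("pics/top0.png")
E
```

```text
pics
{'clock': np.float64(0.0), 'joint_pos': array([-1.331,  0.116,  1.442, -0.   ,  1.584, -0.038]), 'joint_vel': array([-0.   , -0.001,  0.   , -0.002,  0.   ,  0.   ]), 'joint_torque': array([-1.0000e-03, -7.2127e+01, -6.2260e+01,  7.8000e-02,  2.4000e-02,
       -0.0000e+00]), 'ee_pos': array([ 0.185, -0.649,  0.195]), 'eef_rot': array([-3.11 , -0.435,  0.   ]), 'wrist_force': array([0.103, 0.051, 0.421]), 'wrist_torque': array([-0.033,  0.044, -0.054]), 'gripper_width': np.float64(0.093)}
scene 53.99733949079265 284.20314123375505 207.72883247123735 [ 1.08732204 -0.20177941  0.83105896] [-2.142 -1.249  0.492]
top 56.311153327264016 278.12348976594785 208.6363861084742 [0.31233079 0.02151307 1.22026533] [-2.208  1.981 -0.216]
```

View pics/scene0.png

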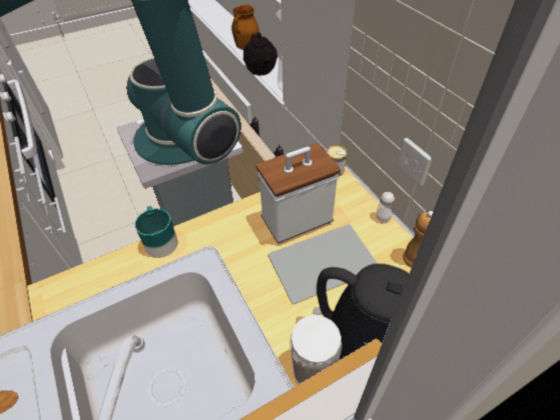

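View pics/top0.png

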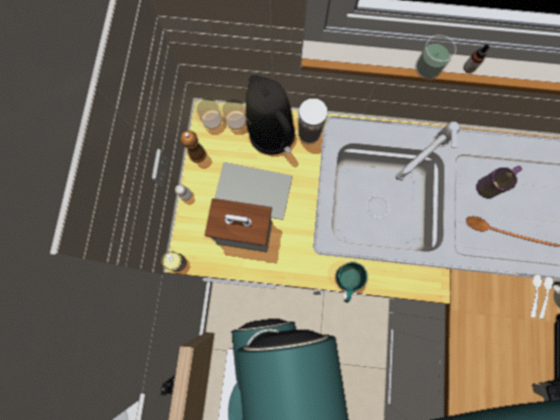

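Scene view: the lid is at about (298,167), its bar at (297,153) and the mat at (325,262). Top view: lid (239,224), bar (238,219), mat (252,190). Next I'll measure these from both depth clouds.

```bash
cat > h.py <<'E'
from cell import *
import cv2,numpy as np
from scipy.spatial.transform import Rotation as R
def cloud(d):
    h,w=d["range_z"].shape;f=h/2/np.tan(np.radians(float(d["fovy"]))/2)
    v,u=np.mgrid[:h,:w];z=d["range_z"]
    p=np.dstack([(u-d["cx"])/f*z,(v-d["cy"])/f*z,z])
    return p@R.from_rotvec(d["rotation"]).as_matrix().T+d["origin"]
def rect(m,P,z=None):
    m=cv2.morphologyEx(m.astype(np.uint8),cv2.MORPH_OPEN,np.ones((3,3)))
    n,l,s,_=cv2.connectedComponentsWithStats(m)
    k=1+np.argmax(s[1:,4]);q=P[l==k]
    r=cv2.minAreaRect((q[:,:2]*1000).astype(np.float32))
    return np.round(r[0],1),np.round(r[1],1),round(r[2],2),np.round(np.median(q,0),4),len(q)
def box(P,x0,x1,y0,y1,z0,z1):
    return (P[...,0]>x0)&(P[...,0]<x1)&(P[...,1]>y0)&(P[...,1]<y1)&(P[...,2]>z0)&(P[...,2]<z1)
def look(d):
    P=cloud(d);hsv=cv2.cvtColor(d["color"],cv2.COLOR_BGR2HSV)
    H,S,V=[hsv[...,i].astype(int) for i in range(3)]
    return P,H,S,V
E
python3 - <<'E'
from h import *
for n,pl,pm,pb in(("scene",(310,176),(325,262),(297,153)),("top",(230,232),(252,190),(238,219))):
    d=dict(np.load(n+"0.npz"));P,H,S,V=look(d)
    for p in(pl,pm,pb):
        print(n,p,P[p[1],p[0]].round(3),H[p[1],p[0]],S[p[1],p[0]],V[p[1],p[0]])
    zt=P[pl[1],pl[0]]
    lid=(S>90)&((H<14)|(H>170))&box(P,zt[0]-.12,zt[0]+.12,zt[1]-.14,zt[1]+.14,.17,.23)
    print("lid",rect(lid,P))
    c=P[pm[1],pm[0]]
    print("mat",rect((S<60)&box(P,c[0]-.15,c[0]+.12,c[1]-.2,c[1]+.2,-.01,.015),P))
    hb=box(P,zt[0]-.1,zt[0]+.1,zt[1]-.1,zt[1]+.1,zt[2]+.02,.30);print("bar",rect(hb,P))
E
```

```text
scene (310, 176) [0.541 0.158 0.199] 11 152 139
scene (325, 262) [0.644 0.143 0.008] 50 4 173
scene (297, 153) [0.502 0.147 0.24 ] 170 4 195
lid (array([498.5, 150.4]), array([165.2, 108. ]), 87.29, array([0.5144, 0.1388, 0.1977]), 2161)
mat (array([637.6, 142.2]), array([229.8, 151.8]), 84.62, array([0.63  , 0.1292, 0.0072]), 4113)
bar (array([499.1, 151.1]), array([59.9, 12.7]), 85.42, array([0.5013, 0.1506, 0.2401]), 194)
top (230, 232) [0.465 0.17  0.198] 11 152 129
top (252, 190) [0.636 0.146 0.004] 42 7 173
top (238, 219) [0.494 0.148 0.241] 113 5 198
lid (array([495.6, 151.2]), array([162.2, 103.1]), 87.52, array([0.4897, 0.1495, 0.1967]), 2075)
mat (array([636.7, 145.4]), array([230.7, 149.3]), 84.32, array([0.6477, 0.1386, 0.0059]), 2606)
bar (array([497.6, 150.9]), array([57. , 12.5]), 88.16, array([0.4959, 0.1504, 0.2416]), 111)
```

Both views agree:
- **Bin:** about (0.497, 0.151), yaw −2.6°, lid about 11 mm up.
- **Mat:** about (0.637, 0.144), yaw −5.5°.

Next is a helper that works out the tool-frame rows, then the approach.

```bash
cat >> h.py <<'E'
def tool():
    s=read_state();M=R.from_rotvec(s["eef_rot"]).as_matrix()
    return s,M,np.degrees(np.arctan2(M[1,1],M[0,1]))   # yaw of tool y = bin x
def rows(targets):
    """targets: (x,y,z of TCP, bin yaw deg)-> rows"""
    s,M,yaw=tool()
    for t in targets:
        d=M.T@(np.array(t[:3])-s["ee_pos"])*100
        a=(t[3]-yaw+180)%360-180
        print([round(float(x),2) for x in d]+[round(float(-a),1)])
E
python3 - <<'E'
from h import *
print(tool()[2]); rows([(.185,-.649,.31,-74),(.497,.151,.31,-2.6)])
E
python3 -m pendant '[[[0,0,-4,0],[0,0,-8,-8],[0,0,-12,-12],[-10,-13,-12,-25],[-10,-13,-12,-25]]]' 0
python3 - <<'E'
from h import *
rows([(.497,.151,.31,-2.6)])
E
```

```text
-74.08560213882981
[-0.01, -0.01, -11.47, -0.1]
[51.93, -68.38, -11.4, -71.5]
clock: 0.6
ee_pos: [0.1044, -0.5893, 0.3156]
eef_rot: [-2.939, -1.109, 0.0]
wrist_force: [-0.3, 0.7, 0.4]
gripper_width: 0.0928
[78.37, -29.66, 0.59, -46.1]
```

Run:
```python
from h import *
rows([(.45,-.25,.31,-25)])
```

```text
[48.36, -2.66, 0.57, -23.7]
```

```bash
python3 -m pendant '[[[48,-2.7,0.5,-24],[48,-2.7,0.5,-24],[48,-2.7,0.5,-24],[48,-2.7,0.5,-24],[48,-2.7,0.5,-24]]]'; python3 -m pendant '[[[24,0,0,0],[24,0,0,0],[24,0,0,0],[24,0,0,0],[24,0,0,0]]]'
python3 - <<'E'
from h import *
rows([(.497,.151,.31,-2.6)])
E
```

```text
clock: 1.1
ee_pos: [0.2835, -0.4123, 0.3127]
eef_rot: [-2.644, -1.695, -0.0]
wrist_force: [0.9, -1.0, -0.5]
gripper_width: 0.093
clock: 1.6
ee_pos: [0.3841, -0.192, 0.3129]
eef_rot: [-2.644, -1.696, -0.001]
wrist_force: [1.2, -0.5, 0.2]
gripper_width: 0.0929
[35.88, -4.05, 0.31, -22.1]
```

```bash
python3 -m pendant '[[[36,-4,0.3,-22],[36,-4,0.3,-22],[36,-4,0.3,-22],[36,-4,0.3,-22],[36,-4,0.3,-22]]]'
python3 - <<'E'
from h import *
rows([(.497,.151,.31,-2.6)])
E
```

```text
clock: 2.1
ee_pos: [0.462, 0.0454, 0.3109]
eef_rot: [2.272, 2.17, 0.001]
wrist_force: [0.3, -1.0, 0.1]
gripper_width: 0.0932
[10.71, 3.01, 0.1, -0.0]
```

```bash
python3 -m pendant '[[[10.7,3,0,0],[10.7,3,0,0],[10.7,3,0,0],[10.7,3,0,0],[10.7,3,4.5,0]]]'
python3 - <<'E'
from h import *
rows([(.497,.151,.2185,-2.6)])
E
```

```text
clock: 2.6
ee_pos: [0.4983, 0.1507, 0.2704]
eef_rot: [2.269, 2.168, 0.011]
wrist_force: [1.0, 0.6, -0.3]
gripper_width: 0.0931
[0.02, -0.17, 5.19, -0.0]
```

```bash
python3 -m pendant '[[[0,-0.1,2.6,0],[0,-0.1,5.1,0],[0,-0.1,5.1,0],[0,-0.1,5.1,0]]]'; python3 -m pendant '[[[0,0,0,0],[0,0,0,0],[0,0,0,0],[0,0,0,0],[0,0,0,0]]]' 1 
python3 -m pendant '[[[0,0,0,0],[0,0,0,0],[0,0,0,0]]]'
python3 - <<'E'
from h import *
d=snapshot("scene");cv2.imwrite("pics/s1.png",cv2.resize(d["color"][100:280,180:420],None,fx=3,fy=3))
E
```

```text
clock: 3.0
ee_pos: [0.4976, 0.1498, 0.2203]
eef_rot: [2.269, 2.166, 0.011]
wrist_force: [0.7, -0.1, 0.4]
gripper_width: 0.0928
clock: 3.5
ee_pos: [0.4977, 0.1498, 0.2205]
eef_rot: [2.269, 2.166, 0.011]
wrist_force: [0.1, -0.5, -0.4]
gripper_width: 0.0576
clock: 3.8
ee_pos: [0.4977, 0.1499, 0.2205]
eef_rot: [2.269, 2.166, 0.011]
wrist_force: [0.0, 0.4, 1.1]
gripper_width: 0.0333
```

View pics/s1.png

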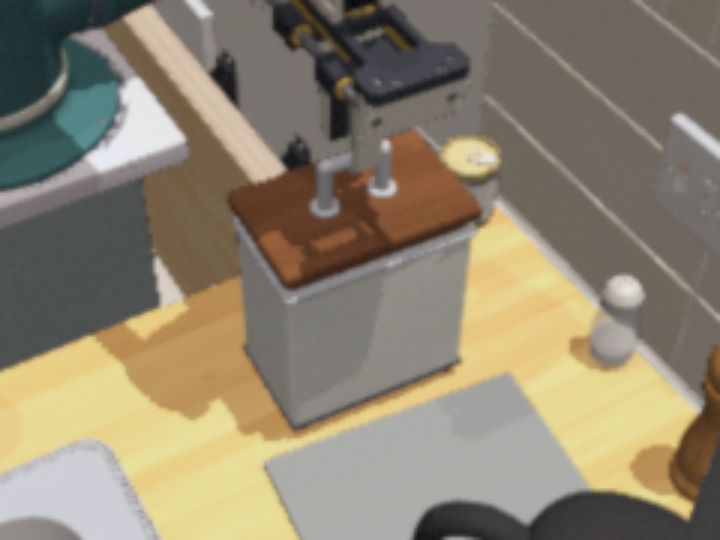

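The finger is centred between the posts, and a lid gap is visible around (380,265) in the crop. I'll finish closing, then press down in steps.

```bash
python3 -m pendant '[[[0,0,0,0],[0,0,0,0],[0,0,0,0],[0,0,0,0]]]'
python3 -m pendant '[[[0,0,0.4,0],[0,0,0.8,0],[0,0,0.8,0]]]'
```

```text
clock: 4.25
ee_pos: [0.4977, 0.1499, 0.2205]
eef_rot: [2.269, 2.166, 0.011]
wrist_force: [-0.4, 0.2, 0.5]
gripper_width: 0.0011
clock: 4.55
ee_pos: [0.4976, 0.1499, 0.2119]
eef_rot: [2.269, 2.166, 0.011]
wrist_force: [0.2, 0.6, 0.4]
gripper_width: 0.0006
```

Run:
```python
from h import *
d=snapshot("scene");t=snapshot("top")
a=cv2.resize(d["color"][110:230,210:370],None,fx=4,fy=4,interpolation=cv2.INTER_CUBIC);b=cv2.resize(t["color"][160:280,190:290],None,fx=4,fy=4)[:480,:]
a=cv2.resize(a,(400,300));b=cv2.resize(b,(400,480))
cv2.imwrite("pics/s2.png",np.hstack([cv2.copyMakeBorder(a,0,180,0,0,0),b]))
```

```text
(no output)
```

View pics/s2.png

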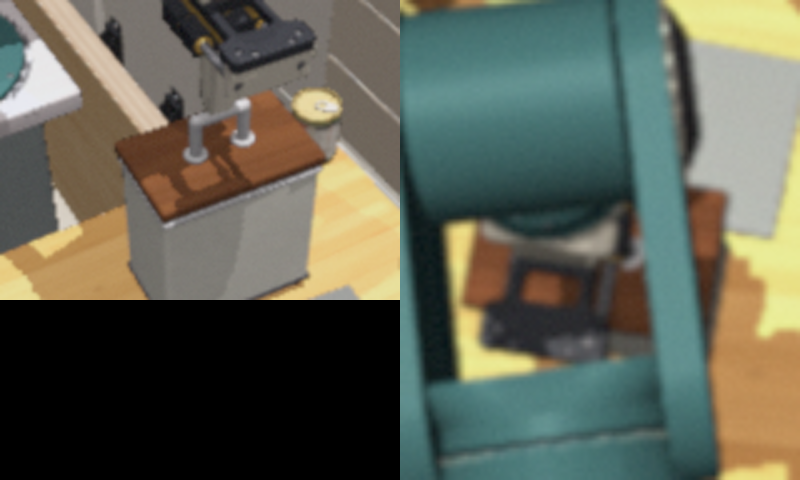

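Run:
```python
from h import *
d=snapshot("scene");P,H,S,V=look(d)
np.set_printoptions(suppress=True,linewidth=200)
s,M,y=tool();print(s["ee_pos"],M.round(3).tolist(),s["gripper_width"],s["wrist_force"])
m=box(P,.4,.6,.06,.24,.205,.34)
for v in range(118,176,3):
    u=np.where(m[v])[0]
    print(v,[tuple((P[v,k]*1000).astype(int)) for k in u[::4]])
```

```text
[0.49761422 0.14984067 0.21214439] [[0.046, 0.999, 0.008], [0.999, -0.046, 0.002], [0.002, 0.007, -1.0]] 0.0006209587808149097 [-0.55989648 -0.26256157 -0.41215796]
118 [(np.int64(473), np.int64(113), np.int64(327)), (np.int64(525), np.int64(166), np.int64(339))]
121 [(np.int64(486), np.int64(113), np.int64(327)), (np.int64(525), np.int64(152), np.int64(337)), (np.int64(526), np.int64(161), np.int64(335))]
124 [(np.int64(494), np.int64(113), np.int64(325)), (np.int64(524), np.int64(128), np.int64(339))]
127 [(np.int64(503), np.int64(112), np.int64(324)), (np.int64(522), np.int64(111), np.int64(337)), (np.int64(527), np.int64(117), np.int64(338)), (np.int64(523), np.int64(128), np.int64(331))]
130 [(np.int64(517), np.int64(112), np.int64(326)), (np.int64(525), np.int64(116), np.int64(330)), (np.int64(538), np.int64(117), np.int64(338))]
133 [(np.int64(483), np.int64(140), np.int64(284)), (np.int64(544), np.int64(114), np.int64(336)), (np.int64(582), np.int64(177), np.int64(337))]
136 [(np.int64(483), np.int64(140), np.int64(277)), (np.int64(501), np.int64(139), np.int64(289)), (np.int
[... 1901 characters left out ...]
, (np.int64(504), np.int64(165), np.int64(231)), (np.int64(506), np.int64(175), np.int64(228))]
157 [(np.int64(492), np.int64(124), np.int64(231)), (np.int64(499), np.int64(130), np.int64(234)), (np.int64(502), np.int64(139), np.int64(232)), (np.int64(503), np.int64(148), np.int64(229)), (np.int64(504), np.int64(168), np.int64(221))]
160 [(np.int64(498), np.int64(121), np.int64(228)), (np.int64(504), np.int64(128), np.int64(230)), (np.int64(503), np.int64(172), np.int64(210))]
163 [(np.int64(498), np.int64(121), np.int64(220)), (np.int64(502), np.int64(129), np.int64(219))]
166 [(np.int64(495), np.int64(122), np.int64(208)), (np.int64(502), np.int64(128), np.int64(211))]
169 []
172 []
175 []
```

The fingers closed on top of the bar: the camera puts the tips at about z 0.24, while ee_pos reads 0.212. The shut tips are pressing the bar, so I'll use that to push the lid home, then check the finger length with the gripper open.

```bash
python3 -m pendant '[[[0,0,0.2,0],[0,0,0.3,0]]]'; python3 -m pendant '[[[0,0,0.1,0],[0,0,0.2,0]]]';python3 - <<'E'
from h import *
d=snapshot("scene");P,H,S,V=look(d)
m=box(P,.48,.52,.156,.18,.22,.25);print("bar z",np.percentile(P[m][:,2],[5,50,95,99]))
lid=(S>90)&((H<14)|(H>170))&box(P,.4,.6,0,.3,.17,.215);print(rect(lid,P))
E
```

```text
clock: 4.9
ee_pos: [0.4977, 0.1499, 0.2092]
eef_rot: [2.269, 2.166, 0.011]
wrist_force: [-0.3, -1.1, 4.6]
gripper_width: 0.0008
clock: 5.1
ee_pos: [0.4983, 0.15, 0.2088]
eef_rot: [2.268, 2.165, 0.014]
wrist_force: [-1.5, -0.8, 19.9]
gripper_width: 0.0007
bar z [0.2220067  0.22882432 0.23302498 0.23412995]
(array([500. , 150.9]), array([166.2, 105.5]), 86.77, array([0.5144, 0.1392, 0.1865]), 2069)
```

The lid is home: its top is at 0.1865, and the force rose to 20 N. Next I'll raise, open and measure the open fingertips.

```bash
python3 -m pendant '[[[0,0,-1,0],[0,0,-3,0],[0,0,-3,0],[0,0,-3,0],[0,0,-3,0]]]' 0.7; python3 -m pendant '[[[0,0,0,0],[0,0,0,0]]]'
python3 - <<'E'
from h import *
d=snapshot("scene");P,H,S,V=look(d)
cv2.imwrite("pics/s3.png",cv2.resize(d["color"][100:200,230:350],None,fx=6,fy=6,interpolation=cv2.INTER_CUBIC))
m=box(P,.44,.56,.13,.165,.237,.31)
q=P[m]
for x in range(44,56): 
    k=q[(q[:,0]>x/100)&(q[:,0]<x/100+.01)]
    if len(k): print(x,len(k),k[:,2].min().round(4),k[:,1].min().round(3),k[:,1].max().round(3))
E
```

```text
clock: 5.65
ee_pos: [0.4977, 0.1499, 0.2379]
eef_rot: [2.269, 2.166, 0.013]
wrist_force: [1.0, -0.2, -0.4]
gripper_width: 0.0277
clock: 5.85
ee_pos: [0.4975, 0.1498, 0.2371]
eef_rot: [2.269, 2.166, 0.011]
wrist_force: [-0.5, -0.6, 0.5]
gripper_width: 0.0283
46 4 0.2725 0.141 0.141
47 38 0.2626 0.139 0.143
48 108 0.2609 0.139 0.156
51 31 0.2635 0.138 0.139
52 85 0.2696 0.137 0.157
```

View pics/s3.png

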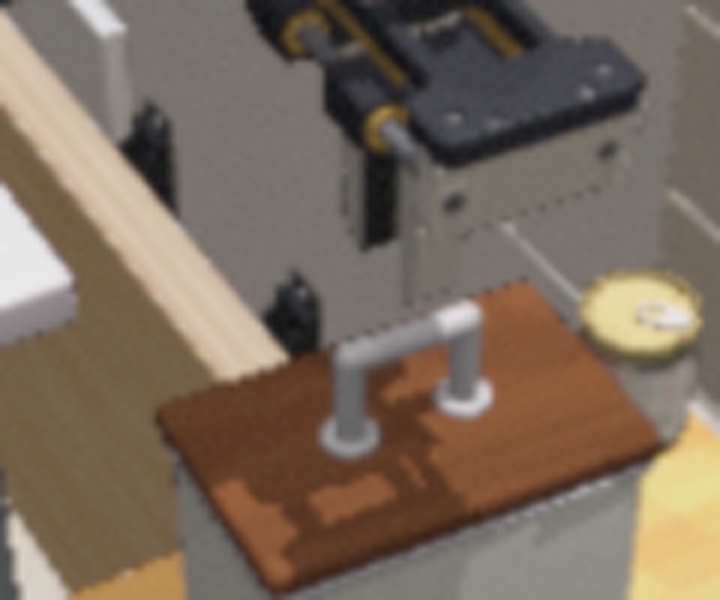

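Tips sit at 0.261 with ee_pos at 0.237, so ee_pos z reads about 24 mm low. The jaw opening of 28 mm is enough to go down around the bar. I'll descend 5.2 cm and grip.

```bash
python3 -m pendant '[[[0,0.1,1.5,0],[0,0.1,3,0],[0,0.1,4.3,0],[0,0.1,5.2,0],[0,0.1,5.2,0]]]'; python3 -m pendant '[[[0,0,0,0],[0,0,0,0],[0,0,0,0],[0,0,0,0],[0,0,0,0]]]' 1
python3 - <<'E'
from h import *
d=snapshot("scene");P,H,S,V=look(d)
m=box(P,.48,.53,.162,.18,.22,.25);print("bar z",np.percentile(P[m],[5,50,95,99],axis=0).round(4))
lid=(S>90)&((H<14)|(H>170))&box(P,.4,.6,0,.3,.17,.215);print(rect(lid,P),tool()[2],read_state()["ee_pos"],read_state()["wrist_torque"])
E
```

```text
clock: 6.4
ee_pos: [0.4984, 0.1497, 0.1834]
eef_rot: [2.27, 2.167, 0.008]
wrist_force: [-0.4, 0.5, -0.5]
gripper_width: 0.0279
clock: 6.9
ee_pos: [0.4985, 0.1497, 0.1839]
eef_rot: [2.27, 2.167, 0.009]
wrist_force: [-1.3, 0.0, 2.4]
gripper_width: 0.0113Traceback (most recent call last):
  File "<stdin>", line 3, in <module>
    return _quantile_unchecked(
        a, q, axis, out, overwrite_input, method, keepdims, weights)
    return _ureduce(a,
                    func=_quantile_ureduce_func,
    ...<5 lines>...
                    overwrite_input=overwrite_input,
                    method=method)
    r = func(a, **kwargs)
    result = _quantile(arr,
                       quantiles=q,
    ...<2 lines>...
                       out=out,
                       weights=wgt)
    slices_having_nans = np.isnan(arr[-1, ...])
                                  ~~~^^^^^^^^^
IndexError: index -1 is out of bounds for axis 0 with size 0
```

Gripped: width 11.3 mm on the 12 mm bar. Next I'll compute walking waypoints from rigid pivot kinematics, including the domes rolling and a small downward bias to keep the lid home.

```bash
cat > plan.py <<'E'
from h import *
import pickle
h=np.array([0,0,.226])
foot={'R':np.array([.038,-.068,.01]),'L':np.array([.038,.068,.01])}
Rot=lambda y,p,r:R.from_euler('ZXY',[y,r,p],degrees=True)
class Bin:
    def __init__(s,x,y,yaw,z=0,off=np.zeros(3),bias=-.0012):
        s.y,s.p,s.r=yaw,0.,0.;s.off=off;s.bias=bias;s.side='R';s.C=np.array([x,y,z])+Rot(yaw,0,0).apply(foot['R']);s.G=[]
    def sw(s,side):
        s.C=s.C+Rot(s.y,s.p,s.r).apply(foot[side]-foot[s.side]);s.side=side
    def to(s,p=None,r=None,y=None):
        p=s.p if p is None else p;r=s.r if r is None else r
        a=np.radians([p-s.p,s.r-r])*.01
        s.C=s.C+Rot(s.y,0,0).apply([a[0],a[1],0]);s.p,s.r=p,r
        if y is not None:s.y=y
        t=s.C+Rot(s.y,s.p,s.r).apply(h-foot[s.side])+s.off+[0,0,s.bias]
        s.cur.append((*t,s.y))
    def g(s): s.cur=[];s.G.append(s.cur)
    def origin(s): return s.C+Rot(s.y,s.p,s.r).apply(-foot[s.side])
def nxt(k):
    G=pickle.load(open("G.pkl","rb"));print("group",k);rows(G[k])
E
python3 - <<'E'
from plan import *
s,M,y=tool()
e=s["ee_pos"];b=Bin(e[0],e[1],-2.6,off=np.array([0,0,e[2]-.226]))
m0=-5.5;A=17.6;P=8
tr=np.degrees(np.arcsin(.006/.136))
b.g();b.to(3);b.to(6);b.to(P,1);b.to(P,3);b.to(P,5)
b.g();[b.to(y=v) for v in np.linspace(-2.6,m0-A,6)[1:]]
b.g();b.to(r=3.5);b.to(r=tr);b.sw('L');b.to(r=0);b.to(r=-2.5);b.to(r=-5)
b.g();[b.to(y=v) for v in np.linspace(m0-A,m0+A,6)[1:]]
b.g();b.to(r=-2);b.to(r=0);b.sw('R');b.to(r=2);b.to(r=3.5);b.to(r=5)
b.g();[b.to(y=v) for v in np.linspace(m0+A,m0-A,6)[1:]]
b.g();b.to(r=2);b.to(r=0);b.sw('L');b.to(r=-2);b.to(r=-3.5);b.to(r=-5)
b.g();[b.to(y=v) for v in np.linspace(m0-A,m0,6)[1:]]
b.g();b.to(r=-2);b.to(r=0);b.to(P-3);b.to(2);b.to(0)
o=b.origin();d=R.from_euler('z',-m0,degrees=True).apply(o-[.637,.144,0]);print("end",o,"rel mat",d)
pickle.dump(b.G,open("G.pkl","wb"));nxt(0)
E
```

```text
end [0.62587542 0.1329734  0.006     ] rel mat [-0.01001652 -0.01204207  0.006     ]
group 0
[0.0, 1.19, -0.04, -0.1]
[0.0, 2.38, -0.14, -0.1]
[-0.4, 3.19, -0.29, -0.1]
[-1.2, 3.19, -0.5, -0.1]
[-2.02, 3.19, -0.69, -0.1]
```

```bash
python3 -m pendant '[[[0,1.2,-0.05,0],[0,2.4,-0.15,0],[-0.4,3.2,-0.3,0],[-1.2,3.2,-0.5,0],[-2,3.2,-0.7,0]]]'
python3 - <<'E'
from plan import *
nxt(0);nxt(1)
E
```

```text
clock: 7.45
ee_pos: [0.5295, 0.1279, 0.191]
eef_rot: [2.27, 2.167, 0.009]
wrist_force: [-0.7, 2.9, 0.2]
gripper_width: 0.0107
group 0
[2.04, -2.01, 0.66, -0.0]
[2.04, -0.82, 0.55, -0.0]
[1.64, -0.02, 0.4, -0.0]
[0.84, -0.01, 0.19, -0.0]
[0.02, -0.01, 0.01, -0.0]
group 1
[0.06, 0.34, 0.01, 4.1]
[0.08, 0.69, 0.01, 8.2]
[0.07, 1.04, 0.01, 12.3]
[0.04, 1.39, 0.02, 16.4]
[-0.02, 1.74, 0.02, 20.5]
```

Run:
```python
from plan import *
d=snapshot("scene")
cv2.imwrite("pics/s4.png",cv2.resize(d["color"][130:280,220:400],None,fx=4,fy=4,interpolation=cv2.INTER_CUBIC))
```

```text
(no output)
```

View pics/s4.png

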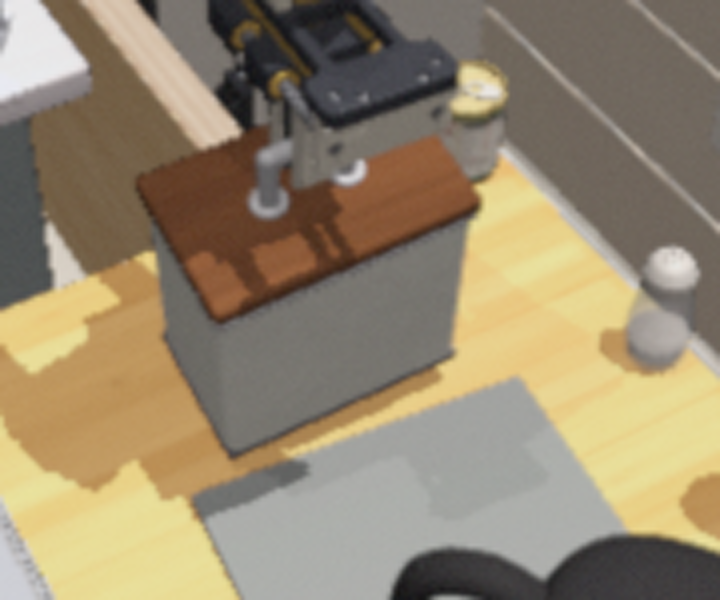

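The bin is tipped onto its far right foot at about (235,450), the left side is raised, the near side is up, and the lid shows no gap. Swing it.

```bash
python3 -m pendant '[[[0.05,0.35,0,4.1],[0.1,0.7,0,8.2],[0.05,1.05,0.02,12.3],[0,1.4,0.05,16.4],[0,1.75,0.05,20.5]]]'
python3 - <<'E'
from plan import *
nxt(1);nxt(2)
E
```

```text
clock: 8.0
ee_pos: [0.5469, 0.1258, 0.191]
eef_rot: [2.623, 1.724, 0.011]
wrist_force: [0.7, 2.2, 0.7]
gripper_width: 0.0109
group 1
[-0.32, -1.39, -0.01, -16.7]
[-0.18, -1.06, -0.0, -12.6]
[-0.06, -0.73, -0.0, -8.5]
[0.03, -0.39, 0.0, -4.4]
[0.1, -0.04, 0.0, -0.3]
group 2
[0.71, -0.05, 0.14, -0.3]
[1.11, -0.05, 0.24, -0.3]
[2.11, -0.05, -0.08, -0.3]
[3.12, -0.06, -0.35, -0.3]
[4.14, -0.06, -0.58, -0.3]
```

```bash
python3 -m pendant '[[[0.7,-0.05,0.15,0],[1.1,-0.05,0.25,0],[1.1,-0.05,0.25,0]]]'
python3 - <<'E'
from plan import *
nxt(2)
d=snapshot("scene")
cv2.imwrite("pics/s5.png",cv2.resize(d["color"][130:280,220:400],None,fx=4,fy=4,interpolation=cv2.INTER_CUBIC))
E
```

```text
clock: 8.3
ee_pos: [0.5509, 0.136, 0.1892]
eef_rot: [2.619, 1.726, 0.011]
wrist_force: [-2.5, -4.4, 6.7]
gripper_width: 0.0113
group 2
[-0.38, -0.01, -0.04, -0.1]
[0.01, -0.01, 0.06, -0.1]
[1.02, -0.01, -0.26, -0.1]
[2.02, -0.01, -0.53, -0.1]
[3.04, -0.01, -0.76, -0.1]
```

View pics/s5.png

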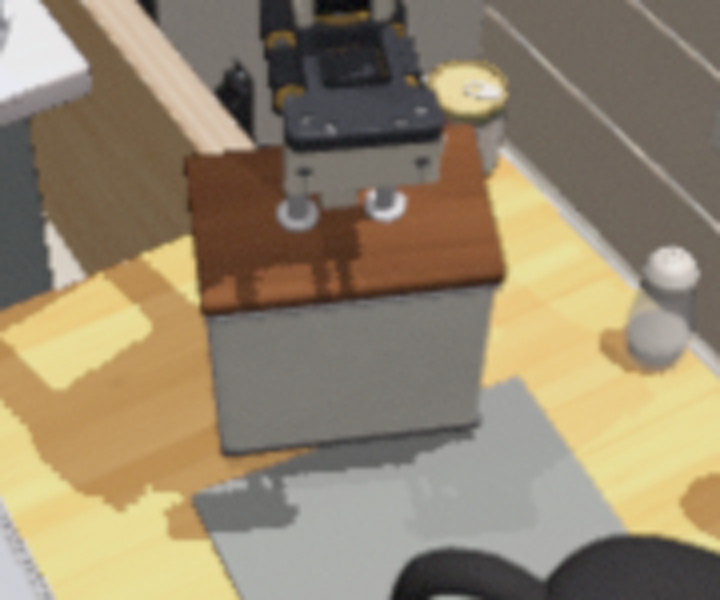

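The left far foot, at about (470,430), is down on the mat. The right one, at (225,450), is still on the worktop and the lid is flush. Roll onto the left foot.

```bash
python3 -m pendant '[[[0.5,0,-0.08,0],[1,0,-0.25,0],[2,0,-0.5,0],[3,0,-0.75,0]]]'
python3 - <<'E'
from plan import *
nxt(2);nxt(3)
E
```

```text
clock: 8.75
ee_pos: [0.5626, 0.1632, 0.1974]
eef_rot: [2.617, 1.728, 0.01]
wrist_force: [-1.4, -3.7, 3.9]
gripper_width: 0.0106
group 2
[-3.35, -0.02, 0.77, -0.0]
[-2.96, -0.02, 0.86, -0.0]
[-1.95, -0.02, 0.54, -0.0]
[-0.94, -0.02, 0.27, -0.0]
[0.07, -0.01, 0.04, -0.0]
group 3
[0.02, 0.59, 0.04, -7.1]
[0.04, 1.19, 0.05, -14.1]
[0.13, 1.79, 0.05, -21.1]
[0.29, 2.37, 0.06, -28.2]
[0.53, 2.93, 0.06, -35.2]
```

```bash
python3 -m pendant '[[[0,0.6,0.04,-7.1],[0.05,1.2,0.05,-14.1],[0.15,1.8,0.05,-21.1],[0.3,2.4,0.05,-28.2],[0.5,2.9,0.06,-35.2]]]'
python3 - <<'E'
from plan import *
nxt(3);nxt(4)
E
```

```text
clock: 9.25
ee_pos: [0.5915, 0.1559, 0.1972]
eef_rot: [1.961, 2.443, 0.006]
wrist_force: [-1.5, -3.9, 3.6]
gripper_width: 0.0116
group 3
[1.01, -2.18, 0.0, 28.5]
[0.67, -1.68, 0.01, 21.5]
[0.4, -1.14, 0.02, 14.5]
[0.2, -0.57, 0.02, 7.4]
[0.06, 0.02, 0.03, 0.4]
group 4
[-1.16, 0.01, 0.32, 0.4]
[-1.96, 0.0, 0.54, 0.4]
[-2.76, 0.0, 0.32, 0.4]
[-3.37, -0.0, 0.18, 0.4]
[-3.98, -0.01, 0.04, 0.4]
```

```bash
python3 -m pendant '[[[-1.1,0,0.3,0.4],[-1.9,0,0.52,0.4],[-2.0,0,0.55,0.4]]]'
python3 - <<'E'
from plan import *
nxt(4)
d=snapshot("scene")
cv2.imwrite("pics/s6.png",cv2.resize(d["color"][130:300,220:400],None,fx=3.5,fy=3.5,interpolation=cv2.INTER_CUBIC))
E
```

```text
clock: 9.55
ee_pos: [0.5958, 0.1357, 0.1919]
eef_rot: [1.974, 2.433, 0.007]
wrist_force: [-0.8, 3.1, 7.5]
gripper_width: 0.0109
group 4
[0.92, 0.02, -0.22, -0.2]
[0.11, 0.02, 0.0, -0.2]
[-0.69, 0.03, -0.22, -0.2]
[-1.3, 0.03, -0.37, -0.2]
[-1.91, 0.03, -0.5, -0.2]
```

View pics/s6.png

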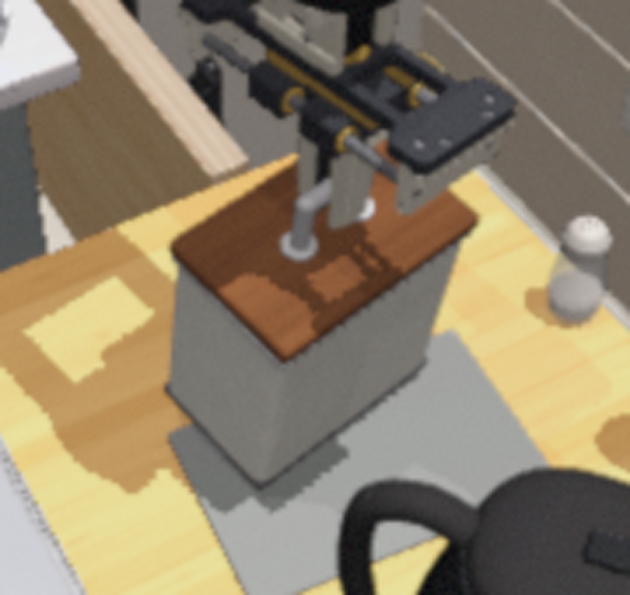

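Both far feet are on the mat and the lid is flush. Roll onto the right foot.

```bash
python3 -m pendant '[[[-0.3,0,-0.1,-0.1],[-0.7,0.03,-0.22,-0.2],[-1.3,0.03,-0.37,-0.2],[-1.9,0.03,-0.5,-0.2]]]'
python3 - <<'E'
from plan import *
nxt(4);nxt(5)
E
```

```text
clock: 10.0
ee_pos: [0.5998, 0.1167, 0.1967]
eef_rot: [1.971, 2.437, 0.006]
wrist_force: [-1.1, 1.8, -1.5]
gripper_width: 0.011
group 4
[2.86, 0.03, 0.25, -0.0]
[2.05, 0.03, 0.48, -0.0]
[1.25, 0.03, 0.26, -0.0]
[0.64, 0.03, 0.11, -0.0]
[0.03, 0.03, -0.02, -0.0]
group 5
[0.08, 0.63, -0.02, 7.0]
[0.07, 1.24, -0.02, 14.0]
[-0.03, 1.83, -0.01, 21.1]
[-0.19, 2.42, -0.01, 28.1]
[-0.42, 2.97, -0.0, 35.2]
```

```bash
python3 -m pendant '[[[0.1,0.65,0.03,7],[0.05,1.25,0.05,14],[-0.05,1.85,0.05,21],[-0.2,2.4,0.05,28],[-0.4,3,0.06,35]]]'
python3 - <<'E'
from plan import *
nxt(5);nxt(6)
E
```

```text
clock: 10.5
ee_pos: [0.6304, 0.1187, 0.1964]
eef_rot: [2.618, 1.725, 0.01]
wrist_force: [0.7, 2.2, 1.0]
gripper_width: 0.0109
group 5
[-0.96, -2.27, -0.07, -28.3]
[-0.62, -1.77, -0.07, -21.3]
[-0.35, -1.23, -0.06, -14.2]
[-0.15, -0.66, -0.06, -7.2]
[-0.02, -0.07, -0.05, -0.1]
group 6
[1.2, -0.07, 0.23, -0.1]
[2.01, -0.08, 0.46, -0.1]
[2.81, -0.08, 0.24, -0.1]
[3.42, -0.08, 0.09, -0.1]
[4.03, -0.08, -0.05, -0.1]
```

```bash
python3 -m pendant '[[[1.2,-0.05,0.25,0],[2,-0.05,0.47,0],[2.05,-0.05,0.5,0]]]'
python3 - <<'E'
from plan import *
nxt(6)
d=snapshot("scene");P,H,S,V=look(d)
c=read_state()["ee_pos"]
print(rect((S>90)&((H<14)|(H>170))&box(P,c[0]-.1,c[0]+.1,c[1]-.13,c[1]+.13,.16,.225),P))
E
```

```text
clock: 10.8
ee_pos: [0.6385, 0.1381, 0.1922]
eef_rot: [2.614, 1.729, 0.01]
wrist_force: [-4.1, -5.1, 9.9]
gripper_width: 0.011
group 6
[-0.9, -0.05, -0.19, 0.1]
[-0.1, -0.05, 0.04, 0.1]
[0.71, -0.05, -0.19, 0.1]
[1.32, -0.04, -0.34, 0.1]
[1.93, -0.04, -0.47, 0.1]
(array([635.9, 138.3]), array([161.7, 101.3]), 66.7, array([0.6527, 0.1157, 0.1938]), 2370)
```

The lid's yaw of −23.3° matches the plan (−23.1°). Continue onto the left foot.

```bash
python3 -m pendant '[[[0.3,0,-0.06,0],[0.7,-0.03,-0.18,0],[1.3,-0.03,-0.33,0],[1.9,-0.03,-0.46,0]]]'
python3 - <<'E'
from plan import *
nxt(7)
E
```

```text
clock: 11.25
ee_pos: [0.6457, 0.156, 0.197]
eef_rot: [2.613, 1.73, 0.01]
wrist_force: [-2.4, -3.4, 5.5]
gripper_width: 0.0108
group 7
[-0.04, 0.3, 0.01, -3.4]
[-0.06, 0.6, 0.01, -6.9]
[-0.06, 0.9, 0.01, -10.4]
[-0.05, 1.21, 0.02, -13.9]
[-0.01, 1.51, 0.02, -17.5]
```

```bash
python3 -m pendant '[[[-0.05,0.3,0.01,-3.4],[-0.05,0.6,0.01,-6.9],[-0.05,0.9,0.02,-10.4],[-0.05,1.2,0.02,-13.9],[0,1.5,0.03,-17.5]]]'
python3 - <<'E'
from plan import *
nxt(8)
d=snapshot("scene");P,H,S,V=look(d)
c=read_state()["ee_pos"];print(tool()[2])
print(rect((S>90)&((H<14)|(H>170))&box(P,c[0]-.1,c[0]+.1,c[1]-.13,c[1]+.13,.16,.225),P))
cv2.imwrite("pics/s7.png",cv2.resize(d["color"][130:310,220:420],None,fx=3.3,fy=3.3,interpolation=cv2.INTER_CUBIC))
E
```

```text
clock: 11.75
ee_pos: [0.6599, 0.1504, 0.1971]
eef_rot: [2.315, 2.111, 0.008]
wrist_force: [-1.6, -3.1, 5.1]
gripper_width: 0.0111
group 8
[-1.26, -0.04, 0.3, 0.2]
[-2.06, -0.05, 0.53, 0.2]
[-2.06, -1.25, 0.58, 0.2]
[-2.05, -2.44, 0.7, 0.2]
[-2.05, -3.24, 0.81, 0.2]
-5.029987406100116
(array([655.4, 145. ]), array([162.4, 103. ]), 85.19, array([0.674 , 0.1186, 0.2015]), 2380)
```

View pics/s7.png

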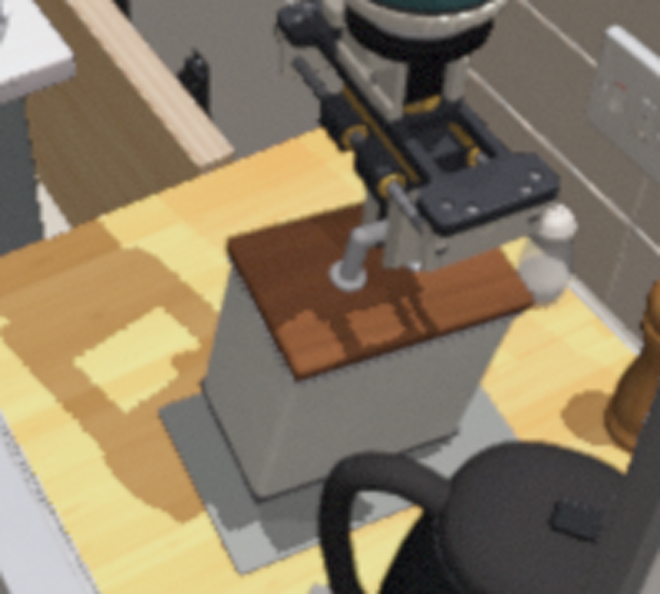

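The bin is nearly square over the mat, with the right side still raised. I'll set the right foot down, then the near feet.

```bash
python3 -m pendant '[[[0,0,0,0.6],[-1.25,-0.05,0.3,0.6],[-2.05,-0.05,0.53,0.6],[-2.05,-0.6,0.56,0.6],[-2.05,-1.2,0.6,0.6]]]'
python3 - <<'E'
from plan import *
nxt(8)
E
```

```text
clock: 12.3
ee_pos: [0.6467, 0.1308, 0.191]
eef_rot: [2.321, 2.103, 0.009]
wrist_force: [-0.7, -2.6, 4.0]
gripper_width: 0.011
group 8
[0.82, 1.1, -0.3, -0.1]
[0.02, 1.09, -0.08, -0.1]
[0.01, -0.1, -0.02, -0.1]
[0.01, -1.3, 0.09, -0.1]
[0.01, -2.09, 0.2, -0.1]
```

```bash
python3 -m pendant '[[[0,-0.7,0.06,0],[0,-1.3,0.11,0],[0,-1.8,0.17,0],[0,-2.1,0.22,0],[0,-2.1,0.25,0]]]'
python3 - <<'E'
from plan import *
d=snapshot("scene");P,H,S,V=look(d)
c=read_state()["ee_pos"];print(tool()[2])
lid=(S>90)&((H<14)|(H>170))&box(P,c[0]-.1,c[0]+.1,c[1]-.13,c[1]+.13,.16,.225)
print(rect(lid,P))
q=P[lid];A=np.c_[q[:,:2]-c[:2],np.ones(len(q))];k=np.linalg.lstsq(A,q[:,2],rcond=None)[0];print("slope deg",np.degrees(k[:2]),"z",k[2])
E
```

```text
clock: 12.8
ee_pos: [0.6258, 0.133, 0.1887]
eef_rot: [2.32, 2.103, 0.011]
wrist_force: [2.4, -2.8, 4.9]
gripper_width: 0.011
-5.641431753106203
(array([628.3, 130.7]), array([161.2, 103.2]), 83.87, array([0.6478, 0.1056, 0.193 ]), 2185)
slope deg [-0.6362684   0.25443055] z 0.19303916481427436
```

```bash
python3 -m pendant '[[[0,0,0.1,0],[0,0,0.2,0],[0,0,0.2,0]]]'; python3 -m pendant '[[[0,0,-0.05,0],[0,0,-0.05,0],[0,0,-0.05,0],[0,0,-0.05,0]]]' 0.7; python3 -m pendant '[[[0,0,-1.5,0],[0,0,-3,0],[0,0,-4.5,0],[0,0,-5.5,0],[0,0,-5.5,0]]]';python3 -m pendant '[[[0,0,0,0],[0,0,0,0],[0,0,0,0],[0,0,0,0],[0,0,0,0]]]' 1
python3 - <<'E'
from plan import *
d=snapshot("scene");P,H,S,V=look(d);c=np.array([.626,.133])
lid=(S>90)&((H<14)|(H>170))&box(P,c[0]-.1,c[0]+.1,c[1]-.13,c[1]+.13,.16,.225)
print(rect(lid,P));q=P[lid];A=np.c_[q[:,:2]-c[:2],np.ones(len(q))];k=np.linalg.lstsq(A,q[:,2],rcond=None)[0];print("slope deg",np.degrees(k[:2]),"z",k[2])
print("bar",rect(box(P,.58,.68,.09,.18,.222,.245),P))
E
```

```text
clock: 13.15
ee_pos: [0.627, 0.1329, 0.1883]
eef_rot: [2.319, 2.101, 0.014]
wrist_force: [2.8, -3.0, 14.2]
gripper_width: 0.0112
clock: 13.55
ee_pos: [0.6268, 0.133, 0.1883]
eef_rot: [2.32, 2.102, 0.013]
wrist_force: [-0.1, -1.0, -0.1]
gripper_width: 0.0274
clock: 14.05
ee_pos: [0.6266, 0.1332, 0.2457]
eef_rot: [2.318, 2.101, 0.017]
wrist_force: [0.8, -0.1, 0.5]
gripper_width: 0.0278
clock: 14.55
ee_pos: [0.6265, 0.1332, 0.2454]
eef_rot: [2.319, 2.101, 0.016]
wrist_force: [-0.1, 0.2, 0.0]
gripper_width: 0.0005
(array([630.4, 130.5]), array([161.9, 102.8]), 83.91, array([0.643 , 0.1179, 0.1928]), 2581)
slope deg [-0.82965252  0.27514116] z 0.19277248926192567
bar (array([628.5, 132.3]), array([59. , 11.8]), 83.33, array([0.6302, 0.1308, 0.2362]), 199)
```

Released, upright and square. One last firm press on the bar with the shut fingers, then retreat and check.

```bash
python3 -m pendant '[[[0,0.1,1.5,0],[0,0.1,2.7,0],[0,0.1,3.0,0],[0,0.1,3.15,0]]]'; python3 -m pendant '[[[0,0,0.1,0],[0,0,0.15,0]]]'
```

```text
clock: 15.0
ee_pos: [0.6283, 0.133, 0.2148]
eef_rot: [2.318, 2.1, 0.019]
wrist_force: [-2.3, -1.3, 21.7]
gripper_width: 0.0005
clock: 15.2
ee_pos: [0.6288, 0.133, 0.2147]
eef_rot: [2.317, 2.099, 0.023]
wrist_force: [-3.5, -0.6, 20.3]
gripper_width: 0.0006
```

Contact height is 0.2148, which is the earlier home reading of 0.2088 plus the 6 mm mat, so the lid is home. Retreat.

```bash
python3 -m pendant '[[[0,0,-3,0],[0,0,-7,0],[0,0,-10,0],[-5,-3,-11,0],[-10,-6,-11,0]]]'; python3 -m pendant '[[[-5,-3,0,0],[-10,-6,0,0],[-15,-9,0,0],[-20,-12,0,0],[-25,-15,0,0]]]'; python3 -m pendant '[[[-4,0,0,0],[-8,0,0,0],[-8,0,0,0],[-8,0,0,0],[-8,0,0,0]]]'
python3 - <<'E'
from plan import *
pics=[]
for n in("scene","top"):
    d=snapshot(n);P,H,S,V=look(d);c=np.array([.626,.133]);pics.append(d["color"])
    lid=(S>90)&((H<14)|(H>170))&box(P,c[0]-.1,c[0]+.1,c[1]-.13,c[1]+.13,.16,.225)
    print(n,rect(lid,P));q=P[lid];A=np.c_[q[:,:2]-c[:2],np.ones(len(q))];k=np.linalg.lstsq(A,q[:,2],rcond=None)[0];print("slope deg",np.degrees(k[:2]),"z",k[2])
    print("bar",rect(box(P,.58,.68,.09,.18,.222,.245),P))
    d0=dict(np.load(n+"0.npz"))["color"]
    if n=="top": print("diff boxes",[tuple(map(int,cv2.boundingRect(k))) for k in cv2.findContours((cv2.absdiff(d["color"],d0).max(2)>60).astype(np.uint8),cv2.RETR_EXTERNAL,cv2.CHAIN_APPROX_SIMPLE)[0] if cv2.contourArea(k)>40])
cv2.imwrite("pics/end.png",np.hstack([pics[0][100:400,100:500],pics[1][80:380,130:530]]))
E
```

```text
clock: 15.7
ee_pos: [0.567, 0.0533, 0.323]
eef_rot: [2.315, 2.101, 0.022]
wrist_force: [0.2, -1.3, 0.7]
gripper_width: 0.0003
clock: 16.2
ee_pos: [0.417, -0.1484, 0.3191]
eef_rot: [2.315, 2.102, 0.022]
wrist_force: [0.9, 0.6, -0.0]
gripper_width: 0.0003
clock: 16.7
ee_pos: [0.4095, -0.2273, 0.3186]
eef_rot: [2.315, 2.103, 0.022]
wrist_force: [0.9, 0.3, 0.1]
gripper_width: 0.0004
scene (array([629.6, 130.4]), array([161.3, 103.7]), 83.37, array([0.6426, 0.1183, 0.1928]), 2586)
slope deg [-0.74391439  0.24237293] z 0.19274831836430886
bar (array([628.1, 132.5]), array([58.5, 11.8]), 83.68, array([0.6301, 0.1302, 0.2366]), 195)
top (array([624. , 133.6]), array([163.6, 101.6]), 83.36, array([0.6165, 0.1319, 0.1916]), 1839)
slope deg [0.35708913 0.11213882] z 0.19156326566821963
bar (array([626.1, 126.3]), array([44.1, 11.3]), 85.21, array([0.6248, 0.1254, 0.236 ]), 78)
diff boxes [(243, 398, 37, 22), (448, 380, 112, 40), (257, 368, 49, 45), (417, 352, 17, 15), (168, 351, 42, 69), (278, 349, 25, 6), (388, 345, 4, 59), (245, 343, 69, 27), (202, 318, 132, 102), (432, 205, 6, 42), (335, 200, 188, 220), (204, 153, 87, 111)]
```

View pics/end.png

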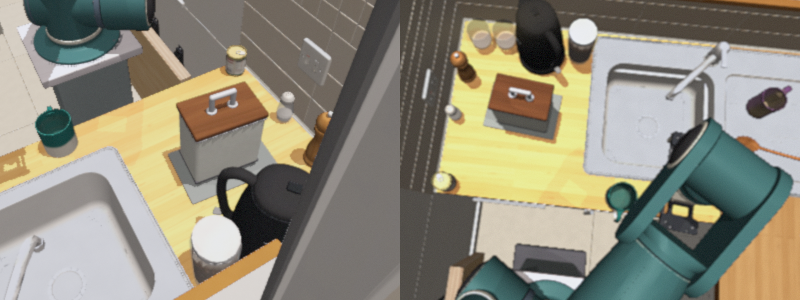

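The bin stands square on the mat and level, with the lid flush. Every bystander (tin, salt, mug, mill) is where it started, and the arm is clear.

```bash
python3 -c "
from cell import *
print(sign_off())"
```

```text
the job is handed in; nothing more can be done
None
```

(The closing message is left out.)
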